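Restack the bed-hardware tray tower

TASK

Put the hardware tower back together on the dark steel base, in this order from the bottom: the deep tray of bolts, then the tray of wooden dowels, then the shallow tray of washers, and last the lid with the wooden knob. Set them down one after another, each squarely in line with and fully seated in the one below, and let go of everything; leave the other things on the tiles where they are.

Things in the scene. Friction and masses are not known exactly. Their poses are not given: they have to be found in the camera images.
- bolt_tray: Deep grey tray of long steel bolts (fixed in, < 9 deep), 110 (x) x 84 (y) x 59 mm (all mm). Step below, 84x58, 5 deep, enters the rim below, 5 play. Rim opening 94x68, walls 3, inner floor at z 9. Grip bar 10 thick across the middle, along y, top at z 52; two bays. Origin: underside centre; half turn alike. Origin of a part seated on it: 54 above this. 340 g
- dowel_tray: Middle grey tray of short wooden dowels (fixed in, < 9 deep), 110 (x) x 84 (y) x 49 mm (all mm). Step below, 84x58, 5 deep, enters the rim below, 5 play. Rim opening 94x68, walls 3, inner floor at z 9. Grip bar 10 thick across the middle, along y, top at z 42; 8 high partition at x 37: three bays. Origin: underside centre; half turn alike. Origin of a part seated on it: 44 above this. 260 g
- washer_tray: Shallow grey tray of flat steel washers (fixed in, < 9 deep), 110 (x) x 84 (y) x 41 mm (all mm). Step below, 84x58, 5 deep, enters the rim below, 5 play. Rim opening 94x68, walls 3, inner floor at z 9. Grip bar 10 thick across the middle, along y, top at z 34; 8 high partitions at x -37, 37: four bays. Origin: underside centre; half turn alike. Origin of a part seated on it: 36 above this. 220 g
- lid: grey lid: plate 110 (x) by 84 (y) mm, 6 thick, over a step 84 by 58, 5 deep, that drops into a tray rim with 5 mm of play; in the middle a round wooden knob, 28 mm across from z 20 to 37, top at z 41; upper face of the plate at z 11. Origin: centre of its underside, z up; half turn is alike. 180 g
- base: dark steel base, a low empty tray without grip bar, 110 (x) by 84 (y) mm, 24 high on rubber feet, fast to the tiles; rim opening 94 by 68, inside floor at z 8. Origin: centre of its underside on the tiles, z up. A tray seated in it has its origin 19 mm above this one
- carton: bystander: cardboard carton 80 by 55 mm, 40 mm high; origin: centre of its underside
- glue: bystander: white glue bottle, 44 mm across, 110 mm high, upright; origin: centre of its underside
- foot: bystander: small white plastic furniture foot, 32 mm across, 40 mm high, upright; origin: centre of its underside
- knob: bystander: loose wooden knob, 32 mm across, 28 mm high, standing on its stem; origin: centre of its underside
- clip: bystander: blue spring clip about 43 mm long (x), 14 mm wide, 22 mm high, lying on the tiles; origin: below its middle, on the tiles
Not all that is in view belongs to the job. Leave any blue look-alike of the dowel_tray alone.

How it is judged:
By the outcome, as a careful person would: the job done as asked, in the order asked, and still so for the second after the job is handed in, with the robot touching nothing.
It also fails if it takes over 120 s, if anything falls off the work surface, if the arm or the gripper's body presses on something with over 40 N, if the wrist force passes 120 N, or if a joint passes its speed limit or range.

ROBOT

A 7-joint arm with a two-finger parallel gripper is mounted at the origin on the work surface. World frame = base frame: x ahead of the robot, y to its left, z up, the work surface at z = 0. Lengths are in m, angles in rad, forces in N, time in s.
With the tool pointing down it reaches from about 0.4 to 0.875 m from the base axis. Payload 19.3 kg.
Tool frame: the origin (TCP) lies at the very end of the fingers, on their centre line; the grasp point (between the pads) lies 19 mm behind it (ctrl.grip_depth is the distance from the TCP to the grasp point, in m); z points along the fingers, y is the direction in which the jaws open and shut (so a half turn about z gives the same grasp; the last joint's range is limited). The gripper opens to 85 mm and grips with 20 to 120 N. Pads are 22 mm wide; open, the fingers measure 114 mm over their backs; the gripper's body (76 mm by 85 mm) begins 54 mm behind the grasp point. The pads swing forward as they close: fully open they stand 13 mm farther back than shut.
Start: joints at [1.133, 0.521, -0.036, 1.599, 0.021, 1.021, -0.113], TCP at [0.225, -0.583, 0.231] pointing down, gripper open.
Joint ranges: [-2.91, 2.91], [-0.3, 2.13], [-1.5, 1.42], [0.17, 2.43], [-1.26, 4.41], [0.16, 1.93], [-2.52, 2.52]. Speed limits (rad/s): [1.89, 1.89, 2.39, 2.39, 3.01, 3.01, 3.01].

INTERFACE

Orientations are given as a unit quaternion [w, x, y, z].
In Python, from bench import ctrl, read_camera, camera_params, job gives the robot as it stands.
- The arm moves only by the tool step_arm, never from a script. Its argument "moves" is a list that holds one entry, the list of rows, each a list of 5 numbers: the shift along the tool's x, y, z in mm, then the turn about the tool's z in degrees, then the opening in per cent of the stroke, from 0 (shut) to 100 (fully open). A call has 1 to 8 rows; each row shifts and turns the pose as measured when the row begins, along the tool's axes as they then stand; what a row does not reach is not made up. A row lasts 1/8 s, in which the tool goes at most 62.5 mm and 10.7 degrees, less where a joint would pass 70% of its speed; a pose out of reach is approached as far as the arm can. A call with a gripper value outside its range is refused whole. The fingers move at their own pace and stop on an object; the grip force is fixed at half the most. Time passes only in rows, so rows that do not move let the fingers close. It gives the time, the measured TCP pose, the force and the opening at its end, in the units of the state.
- ctrl.get_obs(): the state, without advancing time (a new reading comes with each control period).
- read_camera(name): name is "scene" or "side" or "wrist"; returns the picture (400x640x3 uint8, red, green, blue); there is no depth.
- camera_params(name): a dict with "K" (3x3 intrinsics, pixels), "world_from_camera" (4x4, takes a point from camera to world coordinates). Camera axes: x right, y up, looking along -z (the intrinsics and any distortion apply to the point x, -y, -z); pixel columns grow to the right and rows downward; lengths in m; the calibration is good to about 2 mm. A picture is of the moment at which its call begins: read the wrist's pose just before it. camera_params takes no time and is no camera call; for the wrist camera it gives the pose at the moment of the call.
- job.hand_in(): hands the job in, once; it reports no verdict.
The state is a dict: "clock": time; "joint_pos": joint angles; "joint_velocities": joint speeds; "joint_efforts": joint torques, N m; "tool_pos": TCP position; "eef_rot": TCP orientation; "force": force on the tool from outside, world axes, zero at the start; "ft_torque": the same for the moment, N m; "grip_width": finger opening in m.
Only numpy, scipy, OpenCV 4.12 (cv2) and the standard library are available. Lean on these libraries where they do the work, as an engineer would, in place of code of your own. Each camera call takes 0.05 s, during which the arm holds its last target. There are 200 camera calls.

## Working session

There is one attempt and no reset: what is moved stays moved. The work goes in short steps, Python scripts to look and compute and a tool call to move; the robot and the scene stay as the last step left them, time stands still between calls to the robot, and variables do not carry over. Pictures are saved under pics/ and viewed, about 12 in all and at most 16, crops included, and the job is handed in when it is done.

Besides the shell and the picture viewer there is one more tool, called after "Emit:" by a JSON object that holds its "method" and its "body", one argument or row to a line. step_arm: Moves the arm, as the interface text tells. Its arguments: {"type":"object","properties":{"moves":{"type":"array","items":{"type":"array","items":{"type":"array","items":{"type":"number"}}}}},"required":["moves"]}

```bash
ls; mkdir -p pics; python3 - <<'E'
from bench import ctrl, read_camera, camera_params, job
import cv2,numpy as np
o=ctrl.get_obs(); print({k:np.round(v,4) for k,v in o.items()}, ctrl.grip_depth)
for n in("scene","side"):
    p=camera_params(n); print(n,p)
    cv2.imwrite(f"pics/{n}0.png",read_camera(n)[:,:,::-1])
E
```

```text
pics
{'clock': np.float64(0.0), 'joint_pos': array([ 1.1328,  0.522 , -0.0363,  1.6   ,  0.0212,  1.0211, -0.1128]), 'joint_velocities': array([ 0.0013, -0.0005, -0.0009,  0.0005,  0.0007,  0.0009, -0.0013]), 'joint_efforts': array([-0.00000e+00, -9.27130e+01,  1.98010e+00, -3.69933e+01,
        1.79000e-02,  8.50000e-03, -1.00000e-04]), 'tool_pos': array([ 0.2246, -0.5829,  0.2307]), 'eef_rot': array([-5.000e-04,  9.831e-01,  1.828e-01, -1.000e-04]), 'force': array([-0.0149,  0.516 ,  0.0611]), 'ft_torque': array([ 0.019 , -0.0079,  0.0059]), 'grip_width': np.float64(0.0852)} 0.0187
scene {'K': array([[387.97025624,   0.        , 317.63433814],
       [  0.        , 387.97025624, 202.95735808],
       [  0.        ,   0.        ,   1.        ]]), 'world_from_camera': array([[ 0.45011378, -0.46922561,  0.75975319,  1.06067854],
       [ 0.89266526,  0.25870824, -0.36907828, -0.31228604],
       [-0.02337343,  0.8443325 ,  0.53530954,  0.46411268],
       [ 0.        ,  0.        ,  0.        ,  1.        ]])}
side {'K': array([[431.97742896,   0.        , 319.993746  ],
       [  0.        , 431.97742896, 198.07766603],
       [  0.        ,   0.        ,   1.        ]]), 'world_from_camera': array([[-9.94304786e-01,  6.53460814e-02, -8.41895568e-02,
         3.78619434e-01],
       [-1.06573559e-01, -6.07721327e-01,  7.86966877e-01,
         7.38475641e-01],
       [ 2.61412451e-04,  7.91457313e-01,  6.11224389e-01,
         6.12067697e-01],
       [ 0.00000000e+00,  0.00000000e+00,  0.00000000e+00,
         1.00000000e+00]])}
```

View pics/scene0.png

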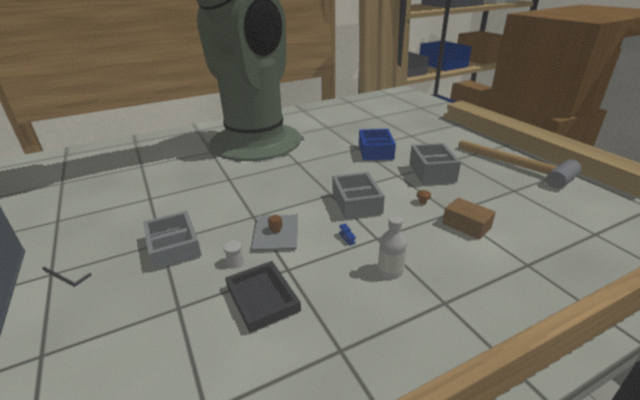

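View pics/side0.png

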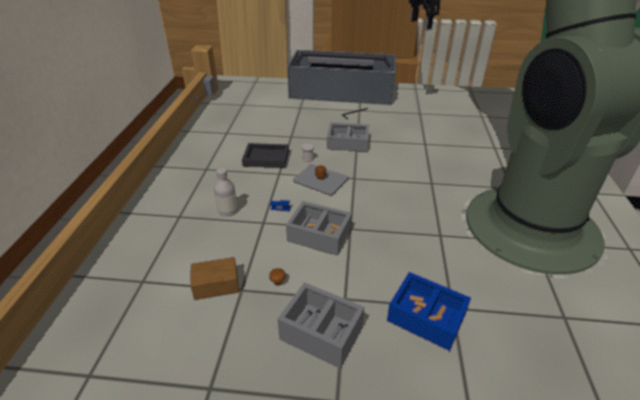

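Candidates (scene pixel):
- Bolt tray: grey, (434,163).
- Dowel tray: grey, (358,193); the blue look-alike is at (377,145).
- Washer tray: grey, (171,238).
- Lid: (275,232), as distinct from the loose knob at (424,196).
- Base: (262,295).

I'll check these in one close crop.

```bash
cat > h.py <<'E'
import cv2,numpy as np
from scipy.optimize import least_squares
from scipy.spatial.transform import Rotation as R
from bench import ctrl, read_camera, camera_params, job
def proj(P,c):
    T=c["world_from_camera"]; q=(np.atleast_2d(P)-T[:3,3])@T[:3,:3]; q=q*[1,-1,-1]
    q=q@c["K"].T; return q[:,:2]/q[:,2:]
def grid(img,boxes,s,cols,fn):
    # boxes: (u0,v0,w,h) all same size; ticks every 10 px
    t=[]
    for u,v,w,h in boxes:
        a=cv2.resize(img[v:v+h,u:u+w],None,fx=s,fy=s,interpolation=cv2.INTER_CUBIC).copy()
        for k in range(0,w,10): 
            if (u+k)%10==0 or 1:
                x=(-u)%10+k
                cv2.line(a,(int(x*s+s/2),0),(int(x*s+s/2),5),(0,0,255) if (u+x)%50 else (0,255,255),1)
        for k in range(0,h,10):
            y=(-v)%10+k
            cv2.line(a,(0,int(y*s+s/2)),(5,int(y*s+s/2)),(0,0,255) if (v+y)%50 else (0,255,255),1)
        cv2.putText(a,f"{u},{v}",(8,12),0,.4,(0,0,255)); a[-1]=0;a[:,-1]=0
        t.append(a)
    while len(t)%cols: t.append(0*t[0])
    cv2.imwrite(fn,np.vstack([np.hstack(t[i:i+cols]) for i in range(0,len(t),cols)]))
def rect(x,y,yaw,z,a=.055,b=.042):
    c,s=np.cos(yaw),np.sin(yaw)
    return np.array([[x+c*i*a-s*j*b,y+s*i*a+c*j*b,z] for i,j in((1,1),(-1,1),(-1,-1),(1,-1))])
E
python3 - <<'E'
from h import *
I=cv2.imread("pics/scene0.png"); J=cv2.imread("pics/side0.png")
grid(I,[(400,135,80,60),(320,165,80,60),(132,205,80,60),(238,205,80,60),(222,262,80,66)][:0] or [(397,130,80,70),(320,158,80,70),(132,203,80,70),(236,198,80,70),(222,260,80,70)],3.3,3,"pics/c1.png")
grid(J,[(275,284,90,78),(275,194,90,78),(303,100,90,78),(276,140,90,78),(220,120,90,78)],2.95,3,"pics/c2.png")
E
```

```text
(no output)
```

View pics/c1.png

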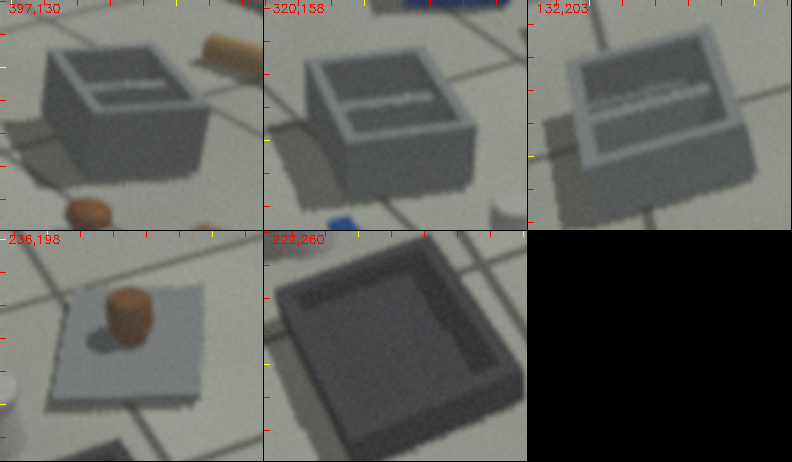

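View pics/c2.png

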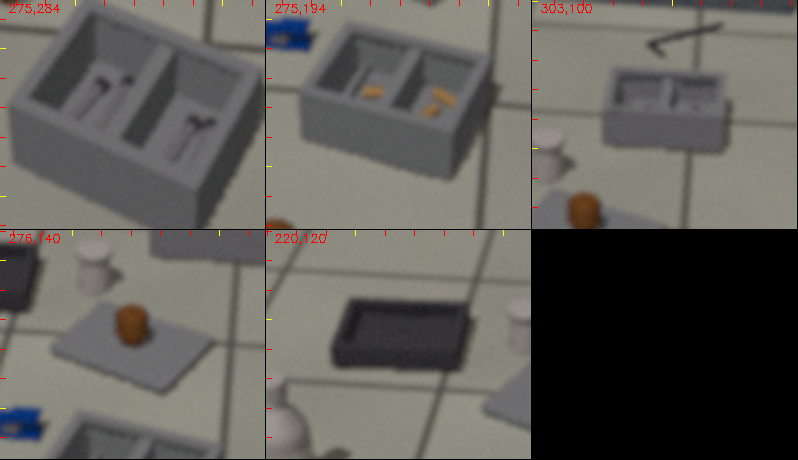

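The crops confirm the choices: bolts in the bolt tray, dowels in the grey dowel tray, the shallow tray with washers, and the lid with its knob. I'm now fitting the rim corners from both views.

```bash
cat > fit0.py <<'E'
from h import *
S=camera_params("scene");D=camera_params("side")
def px(off,s,pts): return np.array(off)+(np.array(pts)+.5)/s-.5
M={
"bolt":(.059,px((397,130),3.3,[(46,50),(155,46),(210,102),(95,110)]),px((275,284),2.95,[(85,2),(265,70),(197,190),(10,105)])),
"dowel":(.049,px((320,158),3.3,[(41,62),(160,48),(212,126),(83,143)]),px((275,194),2.95,[(83,22),(228,58),(187,131),(36,95)])),
"washer":(.041,px((132,203),3.3,[(38,63),(182,27),(219,122),(55,168)]),px((303,100),2.95,[(81,67),(196,74),(199,110),(73,107)])),
"lid":(.011,px((236,198),3.3,[(68,56),(204,53),(200,167),(53,168)]),px((276,140),2.95,[(52,117),(100,74),(216,113),(166,160)])),
"base":(.024,px((222,260),3.3,[(12,60),(164,4),(259,142),(86,209)]),px((220,120),2.95,[(83,69),(205,73),(200,118),(68,115)]))}
for n,(z,a,b) in M.items():
    res=[]
    def unproj(p,c):
        T=c["world_from_camera"];K=c["K"]
        d=np.linalg.inv(K)@[p[0],p[1],1]; d=T[:3,:3]@(d*[1,-1,-1]); o=T[:3,3]; return o+d*(z-o[2])/d[2]
    out=[]
    for views in ([(a,S)],[(b,D)],[(a,S),(b,D)]):
        c0=np.mean([unproj(p,v) for q,v in views for p in q],0)
        best=None
        for y0 in np.arange(-np.pi/2,np.pi/2,.3):
            def f(p):
                r=[]
                for q,v in views:
                    m=proj(rect(p[0],p[1],p[2],z),v); d=np.linalg.norm(q[:,None]-m[None],axis=2); r+=list((q-m[d.argmin(1)]).ravel())
                return np.array(r)
            s=least_squares(f,[c0[0],c0[1],y0],loss='soft_l1')
            if best is None or s.cost<best.cost: best=s
        out.append((np.round(best.x[:2],4),round(np.degrees(best.x[2])%180,1),round(np.sqrt(np.mean(f(best.x)**2)),2)))
        if len(views)==2: r=np.round(f(best.x).reshape(-1,2),1).tolist()
    print(n,out,r)
E
python3 fit0.py
```

```text
bolt [(array([0.4183, 0.3177]), np.float64(158.6), np.float64(0.68)), (array([0.4214, 0.3178]), np.float64(158.6), np.float64(0.87)), (array([0.4208, 0.3172]), np.float64(158.6), np.float64(0.88))] [[-0.7, 0.2], [-0.1, 1.0], [-1.0, -1.2], [-0.2, -1.1], [-0.6, 2.2], [-0.4, 0.6], [-0.8, -0.5], [0.6, 0.1]]
dowel [(array([0.4502, 0.079 ]), np.float64(164.6), np.float64(0.38)), (array([0.4494, 0.082 ]), np.float64(165.0), np.float64(0.63)), (array([0.4495, 0.0801]), np.float64(164.8), np.float64(0.62))] [[-0.2, 0.7], [-0.0, 0.7], [-0.8, -0.0], [-0.1, -0.1], [0.0, 0.8], [-0.3, 1.0], [-0.6, -0.5], [0.8, 1.2]]
washer [(array([ 0.4116, -0.3054]), np.float64(179.1), np.float64(0.42)), (array([ 0.4109, -0.3078]), np.float64(1.4), np.float64(0.84)), (array([ 0.4112, -0.3055]), np.float64(179.5), np.float64(0.77))] [[0.8, 0.4], [0.1, 0.8], [-0.0, -0.1], [-0.3, -0.4], [-0.2, 0.6], [-0.6, 0.8], [1.2, -2.1], [0.2, -0.7]]
lid [(array([ 0.4672, -0.1178]), np.float64(155.0), np.float64(0.64)), (array([ 0.4679, -0.1127]), np.float64(155.4), np.float64(0.89)), (array([ 0.4676, -0.1172]), np.float64(155.1), np.float64(0.99))] [[-1.1, -0.8], [-0.1, -0.2], [-0.6, 1.3], [0.2, -0.2], [0.8, 0.1], [-1.4, 1.8], [-0.3, 2.3], [-0.2, 0.5]]
base [(array([ 0.6199, -0.2016]), np.float64(1.7), np.float64(0.58)), (array([ 0.6179, -0.2019]), np.float64(5.3), np.float64(0.71)), (array([ 0.6192, -0.2017]), np.float64(2.3), np.float64(0.87))] [[1.0, 0.3], [-0.1, 0.6], [-0.1, 1.1], [-0.1, -0.9], [-0.7, 0.9], [-0.2, 0.8], [2.2, -1.0], [0.8, -0.5]]
```

```bash
cat >> h.py <<'E'
def tool():
    o=ctrl.get_obs(); q=o["eef_rot"]; Rm=R.from_quat([q[1],q[2],q[3],q[0]]).as_matrix()
    return o,np.array(o["tool_pos"]),Rm
def go(x,y,z,ang):
    """tool-frame mm shift (at present axes, and after the turn) and turn deg to bring TCP to x,y,z with tool y along world angle ang (mod 180)"""
    o,p,Rm=tool(); a=np.degrees(np.arctan2(Rm[1,1],Rm[0,1])); d=(ang-a+90)%180-90
    w=(np.array([x,y,z])-p)*1e3; R2=R.from_euler('z',d,degrees=True).as_matrix()@Rm
    print("t %.2f tcp"%o["clock"],np.round(p,4),"ang %.1f tilt %.2f"%(a,np.degrees(np.arccos(-Rm[2,2]))),"w %.1fmm"%(o["grip_width"]*1e3),"F",np.round(o["force"],1),"j7 %.2f"%o["joint_pos"][6])
    print("  turn %.1f shift now"%-d,np.round(w@Rm,1),"after turn",np.round(w@R2,1))
E
python3 - <<'E'
from h import *
go(.6,-.2,.4,2)
o,p,Rm=tool(); T=camera_params("wrist"); print(T["K"]); T=T["world_from_camera"]
print(np.round(Rm.T@(T[:3,3]-p),4)); print(np.round(Rm.T@T[:3,:3],3))
E
```

```text
t 0.10 tcp [ 0.2246 -0.5829  0.2308] ang -68.9 tilt 0.06 w 85.4mm F [ 0.7 -0.8  0.2] j7 -0.11
  turn -70.9 shift now [ 488.  -222.5 -169. ] after turn [ 369.6  388.4 -169.6]
[[288.88481261   0.         319.41408679]
 [  0.         288.88481261 199.29206804]
 [  0.           0.           1.        ]]
[ 7.100e-02  1.000e-04 -1.429e-01]
[[ 0.001  0.961  0.277]
 [ 1.    -0.002  0.001]
 [ 0.002  0.277 -0.961]]
```

Emit:
{"method": "step_arm", "body": {
  "moves": [
    [[0, 0, -25, -10, 60], [0, 0, -25, -10, 60], [0, 0, -25, -10, 60], [0, 0, -25, -10, 60], [0, 0, -25, -10, 60], [0, 0, -25, -10, 60], [0, 0, -15, -10, 60], [0, 0, 0, 0, 60]]
  ]
}}

```text
clock: 1.1
tool_pos: [0.2242, -0.5821, 0.3978]
eef_rot: [-0.003, 0.687, 0.727, 0.001]
force: [0.1, -0.3, -0.9]
grip_width: 0.0511
```

```bash
python3 -c "
from h import *
go(.6,-.2,.4,2)"
```

```text
t 1.10 tcp [ 0.2242 -0.5821  0.3978] ang 3.2 tilt 0.42 w 51.1mm F [ 0.1 -0.3 -0.9] j7 1.06
  turn 1.2 shift now [360.3 396.7  -1. ] after turn [368.7 388.9  -0.9]
```

Emit:
{"method": "step_arm", "body": {
  "moves": [
    [[45, 49, 15, 0, 60], [45, 49, 20, 0, 60], [45, 49, 22, 0, 60], [45, 49, 22, 0, 60], [45, 49, 22, 0, 60], [45, 49, 22, 0, 60], [45, 50, 22, 1, 60], [45, 50, 22, 0, 60]]
  ]
}}

```text
clock: 2.1
tool_pos: [0.5624, -0.2459, 0.2413]
eef_rot: [-0.007, 0.712, 0.703, -0.0]
force: [-0.3, -1.3, 0.3]
grip_width: 0.051
```

```bash
cat >> h.py <<'E'
def wrist(n):
    c=camera_params("wrist"); im=read_camera("wrist"); c2=camera_params("wrist")
    cv2.imwrite(f"pics/{n}.png",im[:,:,::-1]); np.savez(f"pics/{n}.npz",K=c["K"],world_from_camera=c["world_from_camera"])
    print("cam drift",np.abs(c["world_from_camera"]-c2["world_from_camera"]).max())
E
python3 -c "
from h import *
go(.6192,-.2017,.4,2);wrist('w1')"
```

```text
t 2.10 tcp [ 0.5624 -0.2459  0.2413] ang -0.7 tilt 0.77 w 51.0mm F [-0.3 -1.3  0.3] j7 0.11
  turn -2.7 shift now [  46.4   54.7 -158.8] after turn [  43.7   56.8 -158.9]
cam drift 0.00787199190942571
```

View pics/w1.png

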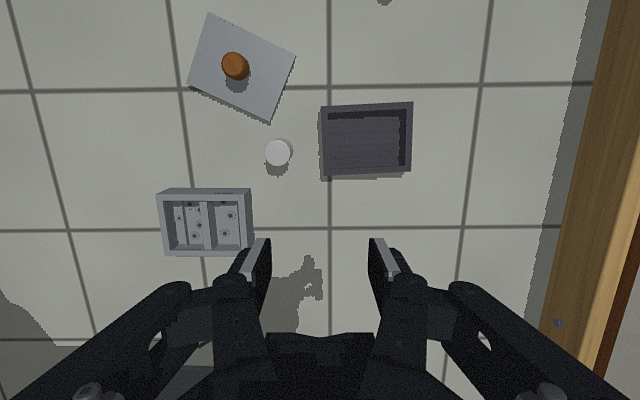

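Emit:
{"method": "step_arm", "body": {
  "moves": [
    [[10, 10, 0, -2.5, 60], [0, 0, 0, 0, 60], [0, 0, 0, 0, 60], [0, 0, 0, 0, 60]]
  ]
}}

```text
clock: 2.65
tool_pos: [0.5758, -0.2282, 0.2368]
eef_rot: [-0.01, 0.695, 0.719, 0.001]
force: [0.3, -0.0, -0.2]
grip_width: 0.0515
```

```bash
cat >> h.py <<'E'
OUT=(.055,.042); IN=(.047,.034)
def efit(n,x,y,deg,z,rects=(OUT,IN),rng=(.01,6),draw=True):
    """refine x,y,yaw of a rim at height z: maximise image gradient along projected rim edges"""
    im=cv2.imread(f"pics/{n}.png"); c=dict(np.load(f"pics/{n}.npz"))
    g=cv2.GaussianBlur(cv2.cvtColor(im,cv2.COLOR_BGR2GRAY),(0,0),1).astype(np.float32)
    gx,gy=cv2.Sobel(g,5,1,0),cv2.Sobel(g,5,0,1); t=np.linspace(.04,.96,60)[:,None]
    def score(p):
        s=0
        for a,b in rects:
            P=rect(p[0],p[1],np.radians(p[2]),z,a,b)
            for i in range(4):
                q=proj(P[i]+(P[(i+1)%4]-P[i])*t,c).astype(np.float32); d=q[-1]-q[0]; d/=np.linalg.norm(d)
                m=[cv2.remap(h,q[:,:1],q[:,1:],cv2.INTER_LINEAR) for h in(gx,gy)]
                s+=np.minimum(np.abs(-m[0]*d[1]+m[1]*d[0]),80).mean()
        return -s
    from scipy.optimize import differential_evolution as de
    r=de(score,[(x-rng[0],x+rng[0]),(y-rng[0],y+rng[0]),(deg-rng[1],deg+rng[1])],seed=0,popsize=25,tol=1e-6)
    print(n,"fit",np.round(r.x[:2],4),"deg %.2f score %.0f (start %.0f)"%(r.x[2],-r.fun,-score([x,y,deg])))
    if draw:
        k=proj(rect(*r.x[:2],np.radians(r.x[2]),z,*rects[0]),c)
        f=f"pics/{n}_o.png"; im=cv2.imread(f) if draw==2 else im
        for a,b in rects: cv2.polylines(im,[np.round(proj(rect(*r.x[:2],np.radians(r.x[2]),z,a,b),c)*8).astype(int)],True,(0,0,255),1,cv2.LINE_AA,3)
        cv2.imwrite(f,im)
    return r.x
E
python3 -c "
from h import *
go(.6192,-.2017,.4,2);wrist('w2')
efit('w2',.6192,-.2017,2.3,.024)
efit('w2',.4676,-.1172,155,.011,(OUT,),draw=2)
efit('w2',.4112,-.3055,180,.041,draw=2)
"
```

```text
t 2.65 tcp [ 0.5758 -0.2282  0.2368] ang 1.9 tilt 1.11 w 51.5mm F [ 0.3 -0.  -0.2] j7 0.12
  turn -0.1 shift now [  27.5   42.2 -163.3] after turn [  27.4   42.3 -163.3]
cam drift 0.0001498262702017833
w2 fit [ 0.6193 -0.2083] deg 2.10 score 497 (start 474)
w2 fit [ 0.4665 -0.1169] deg 154.73 score 273 (start 227)
w2 fit [ 0.4123 -0.3057] deg 179.38 score 533 (start 510)
```

View pics/w2_o.png

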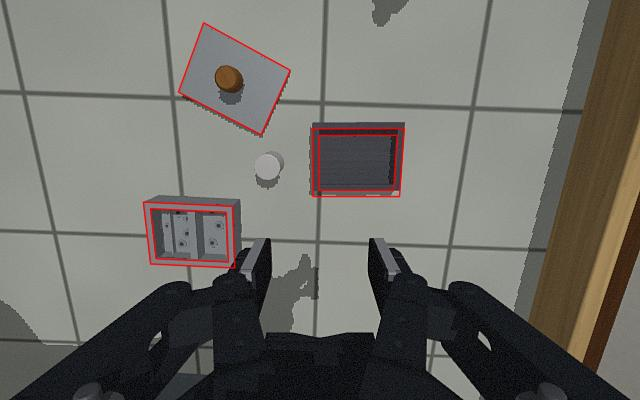

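```bash
python3 -c "
from h import *
efit('w2',.6192,-.2025,2.3,.024,(OUT,),(.0045,3))
efit('w2',.6192,-.2025,2.3,.024,(OUT,IN),(.0045,3),draw=0)
im=cv2.imread('pics/w2_o.png'); grid(im,[(300,110,115,100)],6,1,'pics/c3.png')
"
```

```text
w2 fit [ 0.6171 -0.2007] deg 2.03 score 305 (start 277)
w2 fit [ 0.619  -0.2013] deg 2.17 score 485 (start 424)
```

View pics/c3.png

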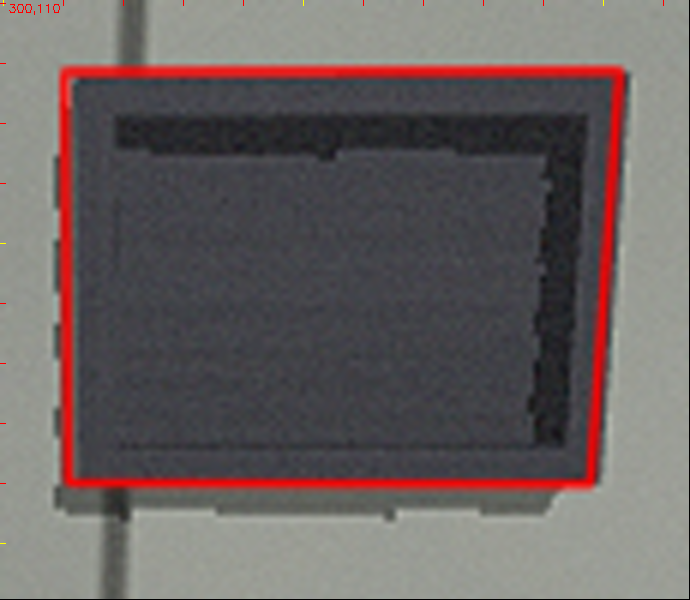

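```bash
python3 -c "
from h import *
go(.42,.317,.2,-21.4)"
```

```text
t 2.70 tcp [ 0.5758 -0.2283  0.2369] ang 1.9 tilt 1.10 w 51.1mm F [-0.1 -0.3  0.9] j7 0.12
  turn 23.3 shift now [ 549.6 -137.    46.7] after turn [ 450.2 -343.5   47.8]
```

Emit:
{"method": "step_arm", "body": {
  "moves": [
    [[25, -7, 0, 0, 60], [40, -10, 0, 0, 60], [50, -12, 0, 0, 60], [50, -12, 0, 0, 60], [50, -12, 0, 0, 60], [50, -12, 0, 0, 60], [50, -12, 0, 0, 60], [50, -12, 0, 0, 60]]
  ]
}}

```text
clock: 3.7
tool_pos: [0.4744, 0.1351, 0.2448]
eef_rot: [-0.007, 0.702, 0.712, 0.001]
force: [0.4, 1.2, -0.2]
grip_width: 0.0512
```

Emit:
{"method": "step_arm", "body": {
  "moves": [
    [[50, -12, 0, 0, 60], [50, -12, 0, 0, 60], [40, -10, 0, 0, 60], [30, -7, 0, 0, 60], [15, -3, 0, 0, 60], [0, 0, 0, 7, 60], [0, 0, 0, 7, 60], [0, 0, 0, 0, 60]]
  ]
}}

```text
clock: 4.7
tool_pos: [0.4279, 0.3233, 0.2494]
eef_rot: [-0.005, 0.787, 0.616, 0.003]
force: [0.8, 0.2, 0.1]
grip_width: 0.0511
```

```bash
python3 -c "
from h import *
go(.42,.317,.2,-21.4)"
```

```text
t 4.70 tcp [0.4279 0.3233 0.2494] ang -13.9 tilt 0.66 w 51.1mm F [0.8 0.2 0.1] j7 -1.22
  turn 7.5 shift now [-8.5 -5.9 49.4] after turn [-9.3 -4.8 49.4]
```

Emit:
{"method": "step_arm", "body": {
  "moves": [
    [[-3, -2, 15, 3.5, 45], [-3, -2, 15, 4, 45], [-2, -1, 15, 0, 45], [-1, 0, 4, 0, 45], [0, 0, 0, 0, 45], [0, 0, 0, 0, 45], [0, 0, 0, 0, 45]]
  ]
}}

```text
clock: 5.58
tool_pos: [0.4226, 0.3143, 0.2]
eef_rot: [-0.005, 0.824, 0.567, 0.003]
force: [-0.3, -0.7, 0.2]
grip_width: 0.0383
```

```bash
python3 -c "
from h import *
wrist('w3')
x=efit('w3',.4205,.3172,158.6,.059)
go(x[0],x[1],.024,x[2])"
```

```text
cam drift 5.6799919204264526e-05
w3 fit [0.4201 0.3162] deg 158.27 score 583 (start 538)
t 5.62 tcp [0.4226 0.3144 0.2   ] ang -20.9 tilt 0.68 w 38.5mm F [0.2 0.1 0.3] j7 -1.36
  turn 0.8 shift now [ -1.1  -2.4 176. ] after turn [ -1.2  -2.4 176. ]
```

View pics/w3_o.png

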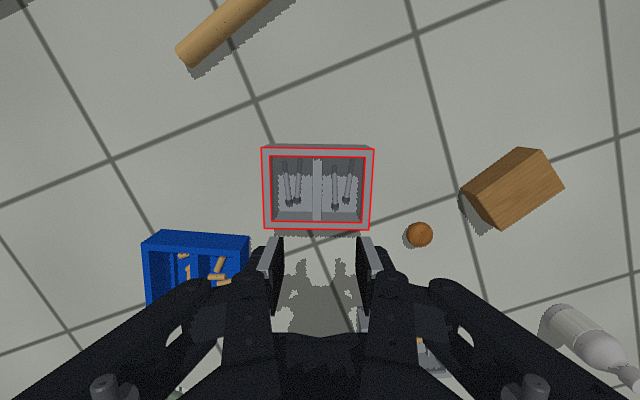

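Emit:
{"method": "step_arm", "body": {
  "moves": [
    [[-1, -2, 10, 0.8, 45], [0, 0, 25, 0, 45], [0, 0, 35, 0, 45], [0, 0, 30, 0, 45], [0, 0, 20, 0, 45], [0, 0, 8, 0, 45], [0, 0, 0, 0, 45]]
  ]
}}

```text
clock: 6.5
tool_pos: [0.4192, 0.3158, 0.0663]
eef_rot: [-0.005, 0.829, 0.56, 0.004]
force: [-0.9, -0.1, 0.3]
grip_width: 0.0382
```

```bash
python3 -c "
from h import *
go(.4201,.3162,.024,158.3)"
```

```text
t 6.50 tcp [0.4192 0.3158 0.0663] ang -21.9 tilt 0.70 w 38.2mm F [-0.9 -0.1  0.3] j7 -1.52
  turn -0.2 shift now [ 0.2  0.9 42.3] after turn [ 0.2  0.9 42.3]
```

Emit:
{"method": "step_arm", "body": {
  "moves": [
    [[0, 1, 12, 0, 45], [0, 0, 18, 0, 45], [0, 0, 10, 0, 45], [0, 0, 2, 0, 45], [0, 0, 0, 0, 0], [0, 0, 0, 0, 0], [0, 0, 0, 0, 0], [0, 0, 0, 0, 0]]
  ]
}}

```text
clock: 7.5
tool_pos: [0.4209, 0.3164, 0.0231]
eef_rot: [-0.005, 0.829, 0.56, 0.005]
force: [-0.4, 0.3, -3.0]
grip_width: 0.0091
```

```bash
python3 -c "
from h import *
go(.4201,.3162,.024,158.3)"
```

```text
t 7.50 tcp [0.4209 0.3164 0.0231] ang -21.9 tilt 0.78 w 9.1mm F [-0.4  0.3 -3. ] j7 -1.56
  turn -0.2 shift now [-0.5 -0.7 -0.9] after turn [-0.4 -0.7 -0.9]
```

Emit:
{"method": "step_arm", "body": {
  "moves": [
    [[0, 0, -6, 0, 0], [0, 0, -20, 0, 0], [0, 0, -35, 0, 0], [0, 0, -45, 0, 0], [0, 0, -45, 0, 0], [0, 0, -30, 0, 0], [0, 0, -15, 0, 0], [0, 0, -4, 0, 0]]
  ]
}}

```text
clock: 8.5
tool_pos: [0.4193, 0.3126, 0.2305]
eef_rot: [-0.005, 0.828, 0.56, 0.004]
force: [-0.4, -0.5, -4.6]
grip_width: 0.0089
```

```bash
python3 -c "
from h import *
go(.6185,-.2012,.23,2.1)"
```

```text
t 8.50 tcp [0.4193 0.3126 0.2305] ang -21.9 tilt 0.69 w 8.9mm F [-0.4 -0.5 -4.6] j7 -1.36
  turn -24.0 shift now [-402.5  376.3   -5.5] after turn [-520.7  180.2   -6.2]
```

Emit:
{"method": "step_arm", "body": {
  "moves": [
    [[0, 0, 0, -6, 0], [0, 0, 0, -8, 0], [0, 0, 0, -7, 0], [0, 0, 0, -3, 0], [-20, 7, 0, 0, 0], [-35, 12, 0, 0, 0], [-48, 17, 0, 0, 0], [-50, 17, 0, 0, 0]]
  ]
}}

```text
clock: 9.5
tool_pos: [0.4771, 0.1604, 0.2196]
eef_rot: [-0.007, 0.686, 0.728, -0.001]
force: [1.7, 0.4, -3.9]
grip_width: 0.0094
```

Emit:
{"method": "step_arm", "body": {
  "moves": [
    [[-50, 17, 0, 0, 0], [-50, 17, 0, 0, 0], [-50, 17, 0, 0, 0], [-50, 17, 0, 0, 0], [-50, 17, 0, 0, 0], [-40, 14, 0, 0, 0], [-25, 8, 0, 0, 0], [-10, 3, 0, 0, 0]]
  ]
}}

```text
clock: 10.5
tool_pos: [0.6056, -0.1719, 0.2033]
eef_rot: [-0.013, 0.687, 0.727, -0.006]
force: [-0.1, -0.0, -4.9]
grip_width: 0.009
```

```bash
python3 -c "
from h import *
go(.6185,-.2012,.06,2.1)"
```

```text
t 10.50 tcp [ 0.6056 -0.1719  0.2033] ang 3.3 tilt 1.62 w 9.0mm F [-0.1 -0.  -4.9] j7 -0.01
  turn 1.2 shift now [-31.4  15.  142.6] after turn [-31.2  15.6 142.6]
```

Emit:
{"method": "step_arm", "body": {
  "moves": [
    [[-15, 7, 8, 1, 0], [-10, 6, 20, 0, 0], [-5, 2, 30, 0, 0], [0, 0, 30, 0, 0], [0, 0, 20, 0, 0], [0, 0, 10, 0, 0], [0, 0, 0, 0, 0], [0, 0, 0, 0, 0]]
  ]
}}

```text
clock: 11.5
tool_pos: [0.6184, -0.1977, 0.0728]
eef_rot: [-0.016, 0.691, 0.722, -0.007]
force: [0.2, -1.2, -4.0]
grip_width: 0.009
```

```bash
cat >> h.py <<'E'
def tz(): print("  tool z xy (mrad)",np.round(tool()[2][:2,2]*1e3,1))
E
python3 -c "
from h import *
go(.6185,-.2012,.0424,2.1);tz()"
```

```text
t 11.50 tcp [ 0.6184 -0.1977  0.0728] ang 2.5 tilt 1.97 w 9.0mm F [ 0.2 -1.2 -4. ] j7 -0.04
  turn 0.4 shift now [-3.9  0.9 30.4] after turn [-3.9  1.  30.4]
  tool z xy (mrad) [-32.3  11.7]
```

Emit:
{"method": "step_arm", "body": {
  "moves": [
    [[-4, 1, 8, 0.4, 0], [0, 0, 8, 0, 0], [0, 0, 2, 0, 0], [0, 0, 0, 0, 0], [0, 0, 0, 0, 0]]
  ]
}}

```text
clock: 12.12
tool_pos: [0.6198, -0.2021, 0.0549]
eef_rot: [-0.015, 0.694, 0.719, -0.007]
force: [0.1, -0.3, -4.6]
grip_width: 0.0089
```

```bash
python3 -c "
from h import *
go(.6185,-.2012,.0431,2.1);tz()"
```

```text
t 12.12 tcp [ 0.6198 -0.2021  0.0549] ang 2.0 tilt 1.84 w 8.9mm F [ 0.1 -0.3 -4.6] j7 -0.05
  turn -0.1 shift now [ 0.8 -0.9 11.8] after turn [ 0.8 -0.9 11.8]
  tool z xy (mrad) [-30.2  10.9]
```

Emit:
{"method": "step_arm", "body": {
  "moves": [
    [[1, -0.5, 3, 0, 0], [0, 0, 4, 0, 0], [0, 0, 3, 0, 0], [0, 0, 1.5, 0, 0], [0, 0, 0, 0, 0], [0, 0, 0, 0, 0]]
  ]
}}

```text
clock: 12.88
tool_pos: [0.619, -0.2009, 0.0433]
eef_rot: [-0.014, 0.694, 0.72, -0.006]
force: [-0.8, 0.4, -2.4]
grip_width: 0.0091
```

```bash
python3 -c "
from h import *
go(.6185,-.2012,.0421,2.1);tz()"
```

```text
t 12.88 tcp [ 0.619  -0.2009  0.0433] ang 2.1 tilt 1.81 w 9.1mm F [-0.8  0.4 -2.4] j7 -0.06
  turn -0.0 shift now [-0.3 -0.5  1.2] after turn [-0.3 -0.5  1.2]
  tool z xy (mrad) [-29.7  10.6]
```

Emit:
{"method": "step_arm", "body": {
  "moves": [
    [[0, 0, 0.5, 0, 0], [0, 0, 0, 0, 20], [0, 0, 0, 0, 45], [0, 0, 0, 0, 45], [0, 0, -8, 0, 45], [0, 0, -20, 0, 45], [0, 0, -35, 0, 45], [0, 0, -45, 0, 45]]
  ]
}}

```text
clock: 13.88
tool_pos: [0.6217, -0.2017, 0.1548]
eef_rot: [-0.015, 0.694, 0.72, -0.007]
force: [-0.0, -0.8, -0.2]
grip_width: 0.0383
```

Emit:
{"method": "step_arm", "body": {
  "moves": [
    [[-20, 0, -40, 0, 45], [-20, 0, -25, 0, 45], [-15, 0, -10, 0, 45], [-10, 0, 0, 0, 45], [-5, 0, 0, 0, 45], [0, 0, 0, 0, 45], [0, 0, 0, 0, 45]]
  ]
}}

```text
clock: 14.75
tool_pos: [0.6274, -0.2728, 0.2374]
eef_rot: [-0.014, 0.693, 0.721, -0.005]
force: [-0.1, -0.4, 1.1]
grip_width: 0.0387
```

```bash
python3 -c "
from h import *
wrist('w4')
x=efit('w4',.6185,-.2012,2.1,.078,rng=(.008,5))
efit('w4',.6185,-.2012,2.1,.024,(OUT,),rng=(.008,4),draw=0)
im=cv2.imread('pics/w4_o.png'); k=proj([x[0],x[1],.05],dict(np.load('pics/w4.npz')))[0].astype(int); print(k)
u,v=max(k[0]-80,0),max(k[1]-60,0); grid(im,[(u,v,160,120)],5,1,'pics/c4.png')
go(.6185,-.2012,.2,2.1);tz()"
```

```text
cam drift 6.029191730582556e-05
w4 fit [ 0.6187 -0.2019] deg 1.76 score 467 (start 461)
w4 fit [ 0.6179 -0.2012] deg 2.24 score 254 (start 244)
[317 117]
t 14.80 tcp [ 0.6274 -0.2728  0.2374] ang 2.2 tilt 1.66 w 38.3mm F [-0.4  0.2 -0.2] j7 0.14
  turn 0.1 shift now [71.4 -5.1 38.4] after turn [71.4 -5.3 38.4]
  tool z xy (mrad) [-26.6  11.4]
```

View pics/c4.png

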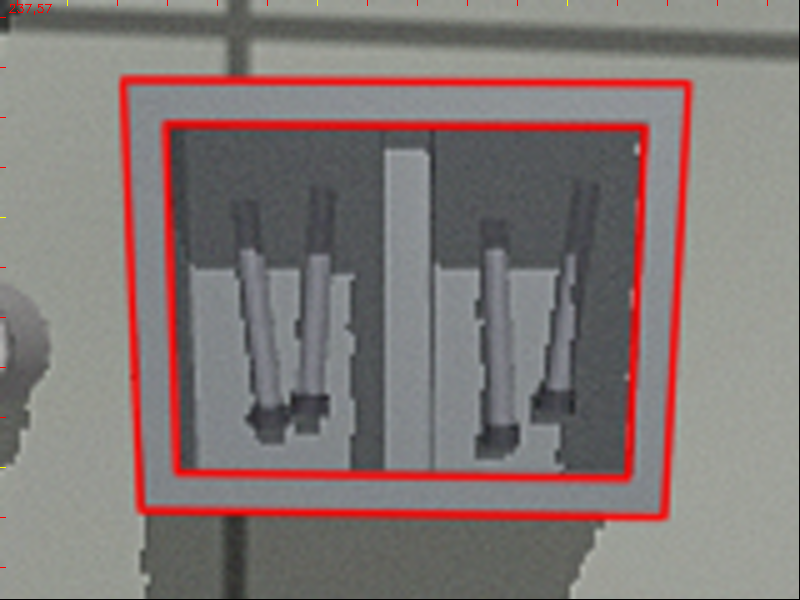

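```bash
python3 -c "
from h import *
go(.452,.072,.2,-15.2)"
```

```text
t 14.80 tcp [ 0.6274 -0.2728  0.2374] ang 2.2 tilt 1.66 w 38.3mm F [-0.4  0.2 -0.2] j7 0.14
  turn 17.4 shift now [ 350.8 -160.8   46. ] after turn [ 286.2 -258.6   47.7]
```

Emit:
{"method": "step_arm", "body": {
  "moves": [
    [[20, -9, 0, 0, 45], [40, -18, 0, 0, 45], [50, -23, 0, 0, 45], [55, -25, 0, 0, 45], [55, -25, 0, 0, 45], [50, -23, 0, 0, 45], [40, -18, 0, 0, 45], [25, -12, 0, 0, 45]]
  ]
}}

```text
clock: 15.8
tool_pos: [0.455, 0.0673, 0.2442]
eef_rot: [-0.014, 0.692, 0.721, -0.005]
force: [0.6, -0.6, 0.9]
grip_width: 0.0384
```

```bash
python3 -c "
from h import *
go(.452,.072,.2,-15.2);tz()"
```

```text
t 15.80 tcp [0.455  0.0673 0.2442] ang 2.4 tilt 1.71 w 38.4mm F [ 0.6 -0.6  0.9] j7 -0.43
  turn 17.6 shift now [ 4.2 -1.6 44.3] after turn [ 3.2 -2.9 44.3]
  tool z xy (mrad) [-27.2  12.3]
```

Emit:
{"method": "step_arm", "body": {
  "moves": [
    [[1, -1, 10, 6, 45], [1, -1, 14, 7, 45], [1, 0, 12, 5, 45], [0, 0, 6, 0, 45], [0, 0, 2, 0, 45], [0, 0, 0, 0, 45], [0, 0, 0, 0, 45]]
  ]
}}

```text
clock: 16.68
tool_pos: [0.4505, 0.0746, 0.2001]
eef_rot: [-0.013, 0.796, 0.605, -0.006]
force: [0.5, -1.1, 0.0]
grip_width: 0.0386
```

```bash
python3 -c "
from h import *
wrist('w5')
x=efit('w5',.4495,.0801,164.8,.049)
go(x[0],x[1],.022,x[2]);tz()
efit('w5',.4495,.0801,164.8,.049,(OUT,),draw=0)
"
```

```text
cam drift 0.0001450843395342516
w5 fit [0.4491 0.0798] deg 164.93 score 586 (start 571)
t 16.73 tcp [0.4505 0.0746 0.2001] ang -15.5 tilt 1.62 w 38.2mm F [-0.7  0.4  0.6] j7 -0.77
  turn -0.5 shift now [  3.7   2.2 178.1] after turn [  3.8   2.3 178.1]
  tool z xy (mrad) [-25.5  12.3]
w5 fit [0.4491 0.0796] deg 164.85 score 275 (start 265)
```

View pics/w5_o.png

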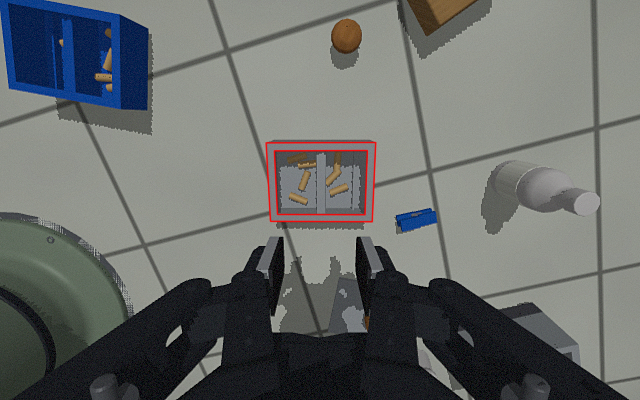

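Emit:
{"method": "step_arm", "body": {
  "moves": [
    [[2, 1, 10, -0.5, 45], [2, 1, 25, 0, 45], [0, 0, 35, 0, 45], [0, 0, 35, 0, 45], [0, 0, 20, 0, 45], [0, 0, 8, 0, 45], [0, 0, 0, 0, 45]]
  ]
}}

```text
clock: 17.6
tool_pos: [0.4506, 0.0805, 0.0613]
eef_rot: [-0.013, 0.792, 0.61, -0.006]
force: [0.2, -0.8, -0.4]
grip_width: 0.0385
```

```bash
python3 -c "
from h import *
go(.4491,.0798,.021,164.9);tz()"
```

```text
t 17.60 tcp [0.4506 0.0805 0.0613] ang -14.8 tilt 1.61 w 38.5mm F [ 0.2 -0.8 -0.4] j7 -0.95
  turn 0.3 shift now [-1.3 -0.2 40.3] after turn [-1.3 -0.2 40.3]
  tool z xy (mrad) [-24.7  13.5]
```

Emit:
{"method": "step_arm", "body": {
  "moves": [
    [[-1, 0, 12, 0.3, 45], [0, 0, 16, 0, 45], [0, 0, 9, 0, 45], [0, 0, 3, 0, 45], [0, 0, 0, 0, 0], [0, 0, 0, 0, 0], [0, 0, 0, 0, 0], [0, 0, 0, 0, 0]]
  ]
}}

```text
clock: 18.6
tool_pos: [0.4515, 0.0798, 0.0222]
eef_rot: [-0.011, 0.795, 0.607, -0.003]
force: [0.9, -0.2, -1.4]
grip_width: 0.0088
```

```bash
python3 -c "
from h import *
go(.4491,.0798,.021,164.9);tz()"
```

```text
t 18.60 tcp [0.4515 0.0798 0.0222] ang -15.2 tilt 1.36 w 8.8mm F [ 0.9 -0.2 -1.4] j7 -1.01
  turn -0.1 shift now [-0.6 -2.3  1.3] after turn [-0.6 -2.3  1.3]
  tool z xy (mrad) [-19.2  14.1]
```

Emit:
{"method": "step_arm", "body": {
  "moves": [
    [[0, 0, -6, 0, 0], [0, 0, -20, 0, 0], [0, 0, -35, 0, 0], [0, 0, -45, 0, 0], [0, 0, -45, 0, 0], [0, 0, -30, 0, 0], [0, 0, -15, 0, 0], [0, 0, -4, 0, 0]]
  ]
}}

```text
clock: 19.6
tool_pos: [0.454, 0.0769, 0.2309]
eef_rot: [-0.012, 0.794, 0.608, -0.004]
force: [0.1, -1.2, -2.3]
grip_width: 0.0085
```

```bash
python3 -c "
from h import *
go(.6187,-.2015,.21,1.9);tz()"
```

```text
t 19.60 tcp [0.454  0.0769 0.2309] ang -15.1 tilt 1.41 w 8.5mm F [ 0.1 -1.2 -2.3] j7 -0.75
  turn -17.0 shift now [-225.9  232.2   13.7] after turn [-283.9  155.8   15. ]
  tool z xy (mrad) [-20.2  13.9]
```

Emit:
{"method": "step_arm", "body": {
  "moves": [
    [[0, 0, 0, -5, 0], [0, 0, 0, -7, 0], [0, 0, 0, -4, 0], [0, 0, 0, -1, 0], [-15, 8, 0, 0, 0], [-28, 15, 0, 0, 0], [-35, 19, 0, 0, 0], [-38, 21, 0, 0, 0]]
  ]
}}

```text
clock: 20.6
tool_pos: [0.5219, -0.0404, 0.2258]
eef_rot: [-0.013, 0.693, 0.721, -0.004]
force: [0.6, -0.3, -1.6]
grip_width: 0.0088
```

Emit:
{"method": "step_arm", "body": {
  "moves": [
    [[-38, 21, 0, 0, 0], [-38, 21, 0, 0, 0], [-36, 20, 0, 0, 0], [-28, 15, 0, 0, 0], [-18, 10, 0, 0, 0], [-10, 5, 0, 0, 0], [0, 0, 0, 0, 0], [0, 0, 0, 0, 0]]
  ]
}}

```text
clock: 21.6
tool_pos: [0.6213, -0.2208, 0.2168]
eef_rot: [-0.014, 0.698, 0.716, -0.006]
force: [-0.5, 0.4, -1.0]
grip_width: 0.0085
```

```bash
python3 -c "
from h import *
go(.6187,-.2015,.11,1.9);tz()"
```

```text
t 21.60 tcp [ 0.6213 -0.2208  0.2168] ang 1.4 tilt 1.78 w 8.5mm F [-0.5  0.4 -1. ] j7 0.03
  turn -0.5 shift now [ 18.1   0.9 107.1] after turn [ 18.1   1.1 107.1]
  tool z xy (mrad) [-29.2  10.9]
```

Emit:
{"method": "step_arm", "body": {
  "moves": [
    [[6, 0, 10, -0.5, 0], [8, 1, 25, 0, 0], [4, 0, 30, 0, 0], [0, 0, 25, 0, 0], [0, 0, 12, 0, 0], [0, 0, 4, 0, 0], [0, 0, 0, 0, 0], [0, 0, 0, 0, 0]]
  ]
}}

```text
clock: 22.6
tool_pos: [0.6186, -0.195, 0.1088]
eef_rot: [-0.014, 0.692, 0.721, -0.005]
force: [0.3, -0.4, -2.0]
grip_width: 0.0085
```

```bash
python3 -c "
from h import *
go(.6187,-.2015,.0962,1.9);tz()"
```

```text
t 22.60 tcp [ 0.6186 -0.195   0.1088] ang 2.4 tilt 1.66 w 8.5mm F [ 0.3 -0.4 -2. ] j7 -0.04
  turn 0.5 shift now [-6.6  0.2 12.5] after turn [-6.6  0.2 12.5]
  tool z xy (mrad) [-26.6  11.5]
```

Emit:
{"method": "step_arm", "body": {
  "moves": [
    [[-4, 0, 1, 0.5, 0], [-2, 0, 1, 0, 0], [0, 0, 1, 0, 0], [0, 0, 0, 0, 0], [0, 0, 0, 0, 0]]
  ]
}}

```text
clock: 23.22
tool_pos: [0.6192, -0.2019, 0.1067]
eef_rot: [-0.013, 0.696, 0.718, -0.005]
force: [-0.4, -0.5, -3.0]
grip_width: 0.0088
```

```bash
python3 -c "
from h import *
go(.6187,-.201,.0962,1.9);tz()"
```

```text
t 23.23 tcp [ 0.6192 -0.2019  0.1067] ang 1.8 tilt 1.56 w 8.8mm F [-0.4 -0.5 -3. ] j7 -0.04
  turn -0.1 shift now [ 0.8 -0.3 10.5] after turn [ 0.8 -0.3 10.5]
  tool z xy (mrad) [-24.9  10.9]
```

Emit:
{"method": "step_arm", "body": {
  "moves": [
    [[1, 0, 3, 0, 0], [0, 0, 4, 0, 0], [0, 0, 3, 0, 0], [0, 0, 1, 0, 0], [0, 0, 0, 0, 0], [0, 0, 0, 0, 0]]
  ]
}}

```text
clock: 23.98
tool_pos: [0.6188, -0.2005, 0.0953]
eef_rot: [-0.013, 0.696, 0.718, -0.005]
force: [-0.9, 0.1, 1.7]
grip_width: 0.0087
```

```bash
python3 -c "
from h import *
go(.6187,-.201,.0952,1.9);tz()"
```

```text
t 23.98 tcp [ 0.6188 -0.2005  0.0953] ang 1.8 tilt 1.57 w 8.7mm F [-0.9  0.1  1.7] j7 -0.05
  turn -0.1 shift now [-0.5 -0.2  0.1] after turn [-0.5 -0.2  0.1]
  tool z xy (mrad) [-25.1  10.8]
```

Contact at the expected height. Releasing and backing off to look.

Emit:
{"method": "step_arm", "body": {
  "moves": [
    [[0, 0, 0, 0, 20], [0, 0, 0, 0, 45], [0, 0, 0, 0, 45], [0, 0, -8, 0, 45], [0, 0, -20, 0, 45], [0, 0, -35, 0, 45], [0, 0, -45, 0, 45], [-20, 0, -40, 0, 45]]
  ]
}}

```text
clock: 24.98
tool_pos: [0.6231, -0.2205, 0.2502]
eef_rot: [-0.014, 0.695, 0.719, -0.004]
force: [-0.8, -1.1, -0.3]
grip_width: 0.0388
```

Emit:
{"method": "step_arm", "body": {
  "moves": [
    [[-20, 0, -15, 0, 45], [-15, 0, -5, 0, 45], [-10, 0, 0, 0, 45], [-5, 0, 0, 0, 45], [0, 0, 0, 0, 45], [0, 0, 0, 0, 45]]
  ]
}}

```text
clock: 25.72
tool_pos: [0.6258, -0.2723, 0.2751]
eef_rot: [-0.012, 0.695, 0.719, -0.003]
force: [-0.2, 0.1, -0.3]
grip_width: 0.0385
```

```bash
python3 -c "
from h import *
wrist('w6')
x=efit('w6',.6185,-.2012,2.1,.122,rng=(.008,5))
for z in (.116,.119,.122,.125,.128): efit('w6',.6185,-.2012,2.1,z,rng=(.008,5),draw=0)
go(.4123,-.3057,.2,179.4);tz()"
```

```text
cam drift 5.209404471088336e-05
w6 fit [ 0.619  -0.2011] deg 0.94 score 512 (start 489)
w6 fit [ 0.6198 -0.2009] deg 2.59 score 430 (start 414)
w6 fit [ 0.6189 -0.2009] deg 0.87 score 476 (start 463)
w6 fit [ 0.619  -0.2011] deg 0.94 score 512 (start 489)
w6 fit [ 0.6192 -0.2011] deg 1.35 score 520 (start 495)
w6 fit [ 0.6193 -0.2011] deg 1.79 score 504 (start 452)
t 25.77 tcp [ 0.6258 -0.2723  0.2751] ang 2.0 tilt 1.38 w 38.4mm F [-0.3  0.  -0.8] j7 0.14
  turn 2.6 shift now [ -27.  -213.    79.3] after turn [ -36.6 -211.6   79.1]
  tool z xy (mrad) [-21.2  11.7]
```

Emit:
{"method": "step_arm", "body": {
  "moves": [
    [[-3, -18, 0, 1, 45], [-5, -32, 5, 1, 45], [-5, -42, 10, 0, 45], [-5, -42, 15, 0, 45], [-4, -36, 18, 0, 45], [-3, -24, 15, 0, 45], [-2, -10, 8, 0, 45], [0, 0, 0, 0, 45]]
  ]
}}

```text
clock: 26.78
tool_pos: [0.4155, -0.2967, 0.2054]
eef_rot: [-0.012, 0.706, 0.708, -0.003]
force: [-0.3, -0.1, 0.8]
grip_width: 0.0384
```

Emit:
{"method": "step_arm", "body": {
  "moves": [
    [[0, 0, 0, 0, 45], [0, 0, 0, 0, 45]]
  ]
}}

```text
clock: 27.02
tool_pos: [0.4177, -0.2962, 0.2061]
eef_rot: [-0.011, 0.705, 0.709, -0.002]
force: [0.6, -0.5, -0.4]
grip_width: 0.0384
```

```bash
python3 -c "
from h import *
wrist('w7')
x=efit('w7',.4123,-.3057,179.4,.041)
efit('w7',.4123,-.3057,179.4,.041,(OUT,),draw=0)
go(x[0],x[1],.0185,x[2]);tz()"
```

```text
cam drift 0.00010451899583755267
w7 fit [ 0.4112 -0.3057] deg 179.10 score 552 (start 516)
w7 fit [ 0.4115 -0.3059] deg 179.36 score 271 (start 255)
t 27.07 tcp [ 0.4177 -0.2961  0.2061] ang 0.3 tilt 1.33 w 38.1mm F [-0.1  0.5  0.2] j7 0.27
  turn 1.2 shift now [-11.9  -3.  187.6] after turn [-12.1  -2.8 187.6]
  tool z xy (mrad) [-19.3  12.7]
```

View pics/w7_o.png

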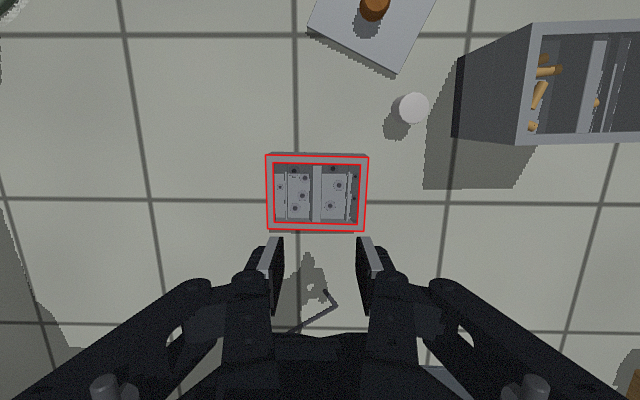

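Emit:
{"method": "step_arm", "body": {
  "moves": [
    [[-5, -1, 10, 0.7, 45], [-4, -1, 25, 0.5, 45], [-3, -1, 35, 0, 45], [0, 0, 35, 0, 45], [0, 0, 25, 0, 45], [0, 0, 12, 0, 45], [0, 0, 3, 0, 45], [0, 0, 0, 0, 45]]
  ]
}}

```text
clock: 28.08
tool_pos: [0.4128, -0.308, 0.0548]
eef_rot: [-0.011, 0.714, 0.7, -0.002]
force: [0.1, -0.8, 0.1]
grip_width: 0.0382
```

```bash
python3 -c "
from h import *
go(.4115,-.3057,.0185,179.2);tz()"
```

```text
t 28.07 tcp [ 0.4128 -0.308   0.0548] ang -1.1 tilt 1.25 w 38.2mm F [ 0.1 -0.8  0.1] j7 0.13
  turn -0.3 shift now [ 1.8 -0.7 36.3] after turn [ 1.8 -0.7 36.3]
  tool z xy (mrad) [-18.1  12.1]
```

Emit:
{"method": "step_arm", "body": {
  "moves": [
    [[1, 0, 10, 0, 45], [1, -1, 14, 0, 45], [0, 0, 9, 0, 45], [0, 0, 3, 0, 45], [0, 0, 0, 0, 0], [0, 0, 0, 0, 0], [0, 0, 0, 0, 0], [0, 0, 0, 0, 0]]
  ]
}}

```text
clock: 29.08
tool_pos: [0.412, -0.306, 0.0181]
eef_rot: [-0.009, 0.714, 0.7, -0.002]
force: [0.7, -0.1, -2.0]
grip_width: 0.008
```

```bash
python3 -c "
from h import *
go(.4115,-.3057,.0185,179.2);tz()"
```

```text
t 29.07 tcp [ 0.412  -0.306   0.0181] ang -1.1 tilt 1.09 w 8.0mm F [ 0.7 -0.1 -2. ] j7 0.08
  turn -0.3 shift now [ 0.3 -0.5 -0.4] after turn [ 0.3 -0.5 -0.4]
  tool z xy (mrad) [-15.9  10.4]
```

Emit:
{"method": "step_arm", "body": {
  "moves": [
    [[0, 0, -6, 0, 0], [0, 0, -20, 0, 0], [0, 0, -35, 0, 0], [0, 0, -48, 0, 0], [0, 0, -48, 0, 0], [0, 0, -35, 0, 0], [0, 0, -20, 0, 0], [0, 0, -6, 0, 0]]
  ]
}}

```text
clock: 30.08
tool_pos: [0.4145, -0.3078, 0.2451]
eef_rot: [-0.01, 0.714, 0.7, -0.002]
force: [0.7, 0.2, -1.8]
grip_width: 0.0088
```

```bash
python3 -c "
from h import *
go(.6190,-.201,.22,1.9);tz()"
```

```text
t 30.07 tcp [ 0.4145 -0.3078  0.2451] ang -1.1 tilt 1.14 w 8.8mm F [ 0.7  0.2 -1.8] j7 0.29
  turn -3.0 shift now [110.4 202.8  22.9] after turn [ 99.7 208.3  22.7]
  tool z xy (mrad) [-16.7  10.8]
```

Emit:
{"method": "step_arm", "body": {
  "moves": [
    [[8, 16, 0, -1.5, 0], [14, 30, 0, -1.5, 0], [18, 38, 0, 0, 0], [18, 38, 0, 0, 0], [18, 36, 0, 0, 0], [13, 26, 0, 0, 0], [7, 14, 0, 0, 0], [2, 4, 0, 0, 0]]
  ]
}}

```text
clock: 31.08
tool_pos: [0.6207, -0.1957, 0.2341]
eef_rot: [-0.015, 0.692, 0.722, -0.003]
force: [-0.2, -1.0, -1.8]
grip_width: 0.0085
```

```bash
python3 -c "
from h import *
go(.6190,-.201,.15,1.9);tz()"
```

```text
t 31.07 tcp [ 0.6207 -0.1957  0.2341] ang 2.4 tilt 1.73 w 8.5mm F [-0.2 -1.  -1.8] j7 0.01
  turn 0.5 shift now [-6.7  0.2 84.1] after turn [-6.7  0.3 84.1]
  tool z xy (mrad) [-25.7  15.8]
```

Emit:
{"method": "step_arm", "body": {
  "moves": [
    [[-3, 0, 10, 0.5, 0], [-3, 0, 20, 0, 0], [0, 0, 25, 0, 0], [0, 0, 18, 0, 0], [0, 0, 10, 0, 0], [0, 0, 3, 0, 0], [0, 0, 0, 0, 0], [0, 0, 0, 0, 0]]
  ]
}}

```text
clock: 32.08
tool_pos: [0.6154, -0.2049, 0.1423]
eef_rot: [-0.015, 0.697, 0.717, -0.004]
force: [0.9, -0.7, -1.9]
grip_width: 0.0084
```

```bash
python3 -c "
from h import *
go(.6190,-.2013,.1361,1.7);tz()"
```

```text
t 32.08 tcp [ 0.6154 -0.2049  0.1423] ang 1.6 tilt 1.76 w 8.4mm F [ 0.9 -0.7 -1.9] j7 -0.03
  turn -0.1 shift now [3.4 3.8 6.1] after turn [3.4 3.9 6.1]
  tool z xy (mrad) [-27.2  14.1]
```

Emit:
{"method": "step_arm", "body": {
  "moves": [
    [[2, 2, -1, 0, 0], [1, 2, 0, 0, 0], [0, 0, 0, 0, 0], [0, 0, 0, 0, 0]]
  ]
}}

```text
clock: 32.58
tool_pos: [0.6203, -0.2015, 0.1444]
eef_rot: [-0.014, 0.697, 0.717, -0.004]
force: [-0.7, -0.1, -2.2]
grip_width: 0.0082
```

```bash
python3 -c "
from h import *
go(.6190,-.2013,.1361,1.7);tz()"
```

```text
t 32.58 tcp [ 0.6203 -0.2015  0.1444] ang 1.6 tilt 1.66 w 8.2mm F [-0.7 -0.1 -2.2] j7 -0.04
  turn -0.1 shift now [ 0.1 -1.1  8.3] after turn [ 0.1 -1.1  8.3]
  tool z xy (mrad) [-25.5  13.6]
```

Emit:
{"method": "step_arm", "body": {
  "moves": [
    [[0, -1, 3, 0, 0], [0, 0, 3, 0, 0], [0, 0, 2, 0, 0], [0, 0, 1, 0, 0], [0, 0, 0, 0, 0], [0, 0, 0, 0, 0]]
  ]
}}

```text
clock: 33.33
tool_pos: [0.619, -0.2014, 0.1354]
eef_rot: [-0.014, 0.697, 0.717, -0.004]
force: [-1.5, 0.8, 0.6]
grip_width: 0.0088
```

```bash
python3 -c "
from h import *
go(.6190,-.2013,.1351,1.7);tz()"
```

```text
t 33.33 tcp [ 0.619  -0.2014  0.1354] ang 1.6 tilt 1.64 w 8.8mm F [-1.5  0.8  0.6] j7 -0.04
  turn -0.1 shift now [0.1 0.  0.3] after turn [0.1 0.  0.3]
  tool z xy (mrad) [-25.3  13.4]
```

Seated contact. Release, retreat and check.

Emit:
{"method": "step_arm", "body": {
  "moves": [
    [[0, 0, 0, 0, 20], [0, 0, 0, 0, 45], [0, 0, 0, 0, 45], [0, 0, -8, 0, 45], [0, 0, -20, 0, 45], [0, 0, -35, 0, 45], [0, 0, -45, 0, 45], [-20, 0, -40, 0, 45]]
  ]
}}

```text
clock: 34.33
tool_pos: [0.6231, -0.2219, 0.2902]
eef_rot: [-0.015, 0.696, 0.718, -0.004]
force: [-0.1, -0.9, 0.2]
grip_width: 0.0385
```

Emit:
{"method": "step_arm", "body": {
  "moves": [
    [[-20, 0, -15, 0, 45], [-15, 0, -5, 0, 45], [-10, 0, 0, 0, 45], [-5, 0, 0, 0, 45], [0, 0, 0, 0, 45], [0, 0, 0, 0, 45]]
  ]
}}

```text
clock: 35.08
tool_pos: [0.6256, -0.2737, 0.3149]
eef_rot: [-0.013, 0.696, 0.718, -0.002]
force: [-0.2, 0.2, -0.1]
grip_width: 0.0382
```

```bash
python3 -c "
from h import *
wrist('w8')
for z in (.152,.155,.158,.161,.164): efit('w8',.619,-.2012,1.7,z,rng=(.008,5),draw=z==.158)
go(.4665,-.1169,.2,154.7);tz()
im=cv2.imread('pics/w8_o.png'); c=dict(np.load('pics/w8.npz')); k=proj([.619,-.2012,.15],c)[0].astype(int)
u,v=max(k[0]-80,0),max(k[1]-60,0); grid(im,[(u,v,160,120)],5,1,'pics/c8.png')"
```

```text
cam drift 4.623008113704974e-05
w8 fit [ 0.6197 -0.2011] deg 1.89 score 392 (start 367)
w8 fit [ 0.62   -0.2011] deg 1.96 score 409 (start 390)
w8 fit [ 0.6189 -0.2004] deg 1.25 score 433 (start 417)
w8 fit [ 0.6192 -0.2005] deg 1.64 score 446 (start 421)
w8 fit [ 0.6196 -0.2009] deg 1.69 score 431 (start 410)
t 35.12 tcp [ 0.6256 -0.2737  0.3149] ang 1.8 tilt 1.48 w 38.7mm F [0.2 0.  0.6] j7 0.15
  turn 27.1 shift now [ 159.9 -151.6  120.6] after turn [  71.9 -208.3  120.4]
  tool z xy (mrad) [-21.5  14.3]
```

View pics/c8.png

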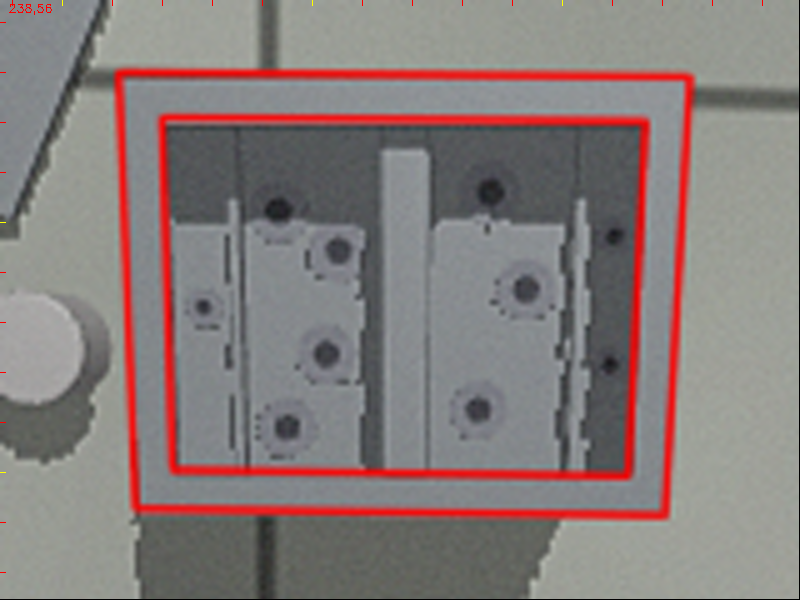

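Emit:
{"method": "step_arm", "body": {
  "moves": [
    [[12, -12, 0, 0, 60], [25, -24, 5, 0, 60], [32, -30, 10, 0, 60], [32, -30, 15, 0, 60], [28, -26, 18, 0, 60], [18, -17, 18, 0, 60], [8, -8, 12, 0, 60], [0, 0, 5, 0, 60]]
  ]
}}

```text
clock: 36.12
tool_pos: [0.4666, -0.1145, 0.2347]
eef_rot: [-0.013, 0.694, 0.72, -0.002]
force: [0.5, 0.3, 0.1]
grip_width: 0.0511
```

Emit:
{"method": "step_arm", "body": {
  "moves": [
    [[0, 0, 5, 6, 60], [0, 0, 8, 8, 60], [0, 0, 8, 8, 60], [0, 0, 5, 5, 60], [0, 0, 0, 0, 60], [0, 0, 0, 0, 60], [0, 0, 0, 0, 60]]
  ]
}}

```text
clock: 37.0
tool_pos: [0.4694, -0.1155, 0.209]
eef_rot: [-0.011, 0.846, 0.533, -0.004]
force: [0.1, 0.4, -0.6]
grip_width: 0.0514
```

```bash
python3 -c "
from h import *
wrist('w9')
x=efit('w9',.4665,-.1169,154.7,.011,(OUT,))
go(x[0],x[1],.1,x[2]);tz()
S=camera_params('scene')
K=S['K'];T=S['world_from_camera'];d=T[:3,:3]@((np.linalg.inv(K)@[233,247,1])*[1,-1,-1]);o=T[:3,3];print('foot',o+d*(.04-o[2])/d[2])
"
```

```text
cam drift 0.00017458791914620742
w9 fit [ 0.4674 -0.1166] deg 154.98 score 275 (start 214)
t 37.05 tcp [ 0.4694 -0.1155  0.209 ] ang -25.6 tilt 1.33 w 51.4mm F [ 0.2 -0.3  0.6] j7 -0.53
  turn -0.6 shift now [ -2.3   1.1 109. ] after turn [ -2.3   1.1 109. ]
  tool z xy (mrad) [-18.5  14. ]
foot [ 0.51556494 -0.21407353  0.04      ]
```

View pics/w9_o.png

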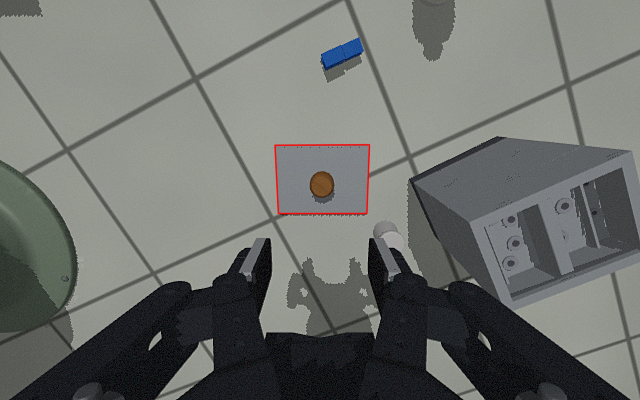

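Emit:
{"method": "step_arm", "body": {
  "moves": [
    [[-1, 1, 10, -0.6, 60], [-1, 0, 25, 0, 60], [0, 0, 35, 0, 60], [0, 0, 35, 0, 60], [0, 0, 25, 0, 60], [0, 0, 12, 0, 60], [0, 0, 4, 0, 60], [0, 0, 0, 0, 60]]
  ]
}}

```text
clock: 38.05
tool_pos: [0.4669, -0.1163, 0.057]
eef_rot: [-0.011, 0.842, 0.54, -0.003]
force: [-0.3, 1.0, 0.3]
grip_width: 0.0515
```

```bash
python3 -c "
from h import *
go(.4674,-.1166,.0145,155);tz()"
```

```text
t 38.05 tcp [ 0.4669 -0.1163  0.057 ] ang -24.7 tilt 1.29 w 51.5mm F [-0.3  1.   0.3] j7 -0.67
  turn 0.3 shift now [-0.3  1.5 42.5] after turn [-0.3  1.5 42.5]
  tool z xy (mrad) [-17.3  14.5]
```

Emit:
{"method": "step_arm", "body": {
  "moves": [
    [[0, 0.5, 12, 0.3, 60], [0, 0.5, 16, 0, 60], [0, 0, 10, 0, 60], [0, 0, 4, 0, 60], [0, 0, 0, 0, 0], [0, 0, 0, 0, 0], [0, 0, 0, 0, 0], [0, 0, 0, 0, 0]]
  ]
}}

```text
clock: 39.05
tool_pos: [0.4681, -0.1165, 0.0137]
eef_rot: [-0.01, 0.843, 0.537, -0.003]
force: [0.5, -1.3, -1.6]
grip_width: 0.0258
```

```bash
python3 -c "
from h import *
go(.4674,-.1166,.0145,155);tz()"
```

```text
t 39.05 tcp [ 0.4681 -0.1165  0.0137] ang -25.0 tilt 1.15 w 25.8mm F [ 0.5 -1.3 -1.6] j7 -0.72
  turn 0.0 shift now [-0.3 -0.6 -0.8] after turn [-0.3 -0.6 -0.8]
  tool z xy (mrad) [-14.8  13.6]
```

Emit:
{"method": "step_arm", "body": {
  "moves": [
    [[0, 0, -6, 0, 0], [0, 0, -22, 0, 0], [0, 0, -40, 0, 0], [0, 0, -52, 0, 0], [0, 0, -52, 0, 0], [0, 0, -45, 0, 0], [0, 0, -25, 0, 0], [0, 0, -8, 0, 0]]
  ]
}}

```text
clock: 40.05
tool_pos: [0.4705, -0.1195, 0.274]
eef_rot: [-0.01, 0.843, 0.538, -0.003]
force: [-0.3, 0.4, -2.9]
grip_width: 0.026
```

```bash
python3 -c "
from h import *
go(.6193,-.201,.25,1.7);tz()"
```

```text
t 40.05 tcp [ 0.4705 -0.1195  0.274 ] ang -24.9 tilt 1.18 w 26.0mm F [-0.3  0.4 -2.9] j7 -0.46
  turn -26.6 shift now [-11.3 169.7  20.6] after turn [-86.  146.8  20.6]
  tool z xy (mrad) [-15.4  13.7]
```

Emit:
{"method": "step_arm", "body": {
  "moves": [
    [[0, 0, 0, -6, 0], [0, 0, 0, -8, 0], [0, 0, 0, -7, 0], [0, 0, 0, -4.5, 0], [0, 0, 0, -1, 0], [-8, 14, 0, 0, 0], [-15, 26, 0, 0, 0], [-19, 32, 0, 0, 0]]
  ]
}}

```text
clock: 41.05
tool_pos: [0.5443, -0.1597, 0.2687]
eef_rot: [-0.012, 0.693, 0.72, -0.002]
force: [0.7, 0.2, -1.7]
grip_width: 0.026
```

Emit:
{"method": "step_arm", "body": {
  "moves": [
    [[-18, 30, 0, 0, 0], [-14, 24, 0, 0, 0], [-8, 13, 0, 0, 0], [-3, 6, 0, 0, 0], [0, 0, 0, 0, 0], [0, 0, 0, 0, 0]]
  ]
}}

```text
clock: 41.8
tool_pos: [0.6243, -0.2039, 0.262]
eef_rot: [-0.013, 0.697, 0.717, -0.003]
force: [-0.6, -0.5, -1.1]
grip_width: 0.0257
```

```bash
python3 -c "
from h import *
go(.6193,-.2005,.18,1.7);tz();wrist('w10')"
```

```text
t 41.80 tcp [ 0.6243 -0.2039  0.262 ] ang 1.7 tilt 1.58 w 25.7mm F [-0.6 -0.5 -1.1] j7 0.02
  turn -0.0 shift now [ 2.4 -2.9 82.1] after turn [ 2.4 -2.9 82.1]
  tool z xy (mrad) [-24.   13.6]
cam drift 0.00010424347343522024
```

```bash
python3 -c "
from h import *
efit('w10',.624,-.204,1.7,.2593,(OUT,),rng=(.006,8))"
```

```text
w10 fit [ 0.6252 -0.2044] deg 1.84 score 196 (start 102)
```

View pics/w10_o.png

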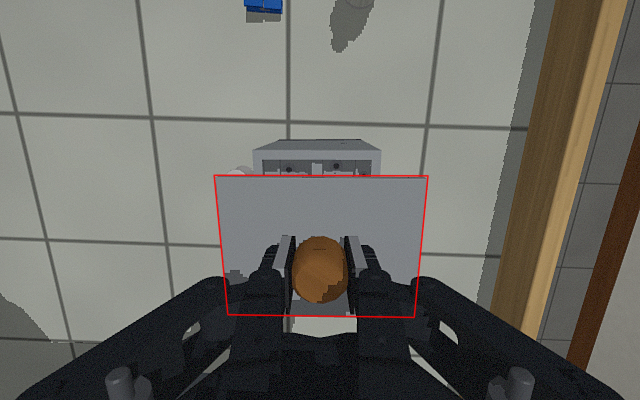

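Emit:
{"method": "step_arm", "body": {
  "moves": [
    [[1, -2, 8, 0, 0], [1, -1, 16, 0, 0], [0, 0, 20, 0, 0], [0, 0, 18, 0, 0], [0, 0, 12, 0, 0], [0, 0, 5, 0, 0], [0, 0, 0, 0, 0], [0, 0, 0, 0, 0]]
  ]
}}

```text
clock: 42.85
tool_pos: [0.6178, -0.2004, 0.1783]
eef_rot: [-0.013, 0.697, 0.717, -0.004]
force: [0.1, -0.4, -2.5]
grip_width: 0.026
```

```bash
python3 -c "
from h import *
go(.6190,-.2007,.1677,1.7);tz()"
```

```text
t 42.85 tcp [ 0.6178 -0.2004  0.1783] ang 1.7 tilt 1.57 w 26.0mm F [ 0.1 -0.4 -2.5] j7 -0.02
  turn -0.0 shift now [-0.5  1.4 10.6] after turn [-0.5  1.4 10.6]
  tool z xy (mrad) [-24.1  13.2]
```

Emit:
{"method": "step_arm", "body": {
  "moves": [
    [[0, 1, 3, 0, 0], [0, 0, 3, 0, 0], [0, 0, 3, 0, 0], [0, 0, 1, 0, 0], [0, 0, 0, 0, 0], [0, 0, 0, 0, 0]]
  ]
}}

```text
clock: 43.6
tool_pos: [0.6191, -0.2003, 0.1685]
eef_rot: [-0.013, 0.697, 0.717, -0.003]
force: [0.4, 0.0, -1.7]
grip_width: 0.0258
```

```bash
python3 -c "
from h import *
go(.6190,-.2007,.1667,1.7);tz()"
```

```text
t 43.60 tcp [ 0.6191 -0.2003  0.1685] ang 1.7 tilt 1.49 w 25.8mm F [ 0.4  0.  -1.7] j7 -0.03
  turn -0.0 shift now [-0.4 -0.1  1.8] after turn [-0.4 -0.1  1.8]
  tool z xy (mrad) [-22.7  12.7]
```

Emit:
{"method": "step_arm", "body": {
  "moves": [
    [[0, 0, 1.5, 0, 0], [0, 0, 0.5, 0, 0], [0, 0, 0, 0, 0], [0, 0, 0, 0, 25], [0, 0, 0, 0, 50], [0, 0, 0, 0, 60], [0, 0, 0, 0, 60], [0, 0, -5, 0, 60]]
  ]
}}

```text
clock: 44.6
tool_pos: [0.6193, -0.2004, 0.1718]
eef_rot: [-0.012, 0.697, 0.717, -0.003]
force: [0.0, -0.9, 0.4]
grip_width: 0.0513
```

Emit:
{"method": "step_arm", "body": {
  "moves": [
    [[0, 0, -10, 0, 60], [0, 0, -20, 0, 60], [0, 0, -35, 0, 60], [-10, 0, -40, 0, 60], [-20, 0, -30, 0, 60], [-20, 0, -15, 0, 60], [-12, 0, -5, 0, 60], [-8, 0, 0, 0, 60]]
  ]
}}

```text
clock: 45.6
tool_pos: [0.6253, -0.2728, 0.3364]
eef_rot: [-0.011, 0.696, 0.718, -0.002]
force: [0.3, 0.7, -0.4]
grip_width: 0.0513
```

Emit:
{"method": "step_arm", "body": {
  "moves": [
    [[0, 0, 0, 0, 60], [0, 0, 0, 0, 60], [0, 0, 0, 0, 60]]
  ]
}}

```text
clock: 45.98
tool_pos: [0.625, -0.2716, 0.3346]
eef_rot: [-0.012, 0.695, 0.718, -0.002]
force: [0.5, 0.5, 0.6]
grip_width: 0.0514
```

```bash
python3 -c "
from h import *
wrist('w11')
for z in (.160,.164,.168): efit('w11',.619,-.2007,1.7,z,(OUT,),rng=(.008,5),draw=z==.164)
go(.6190,-.2007,.1667,1.7);tz()
I=[read_camera(n)[:,:,::-1] for n in ('scene','side')]
im=cv2.imread('pics/w11_o.png'); k=proj([.619,-.2007,.164],dict(np.load('pics/w11.npz')))[0].astype(int)
cr=lambda a,u,v:cv2.resize(a[v:v+130,u:u+110],None,fx=2.4,fy=2.4,interpolation=cv2.INTER_CUBIC)
c=proj([.619,-.2007,.09],camera_params('scene'))[0].astype(int);d=proj([.619,-.2007,.09],camera_params('side'))[0].astype(int)
w=cr(im,max(k[0]-55,0),max(k[1]-65,0))
cv2.imwrite('pics/fin.png',np.hstack([cr(I[0],c[0]-55,c[1]-65),cr(I[1],d[0]-55,d[1]-65),w]))
"
```

```text
cam drift 9.699113145298505e-05
w11 fit [ 0.6212 -0.2015] deg 0.53 score 214 (start 167)
w11 fit [ 0.6203 -0.2002] deg 1.29 score 229 (start 193)
w11 fit [ 0.62   -0.2004] deg 0.76 score 258 (start 216)
t 46.02 tcp [ 0.625  -0.2716  0.3347] ang 1.9 tilt 1.43 w 51.3mm F [ 0.5  0.9 -0.7] j7 0.15
  turn 0.2 shift now [ 68.6  -0.3 169. ] after turn [ 68.6  -0.5 169. ]
  tool z xy (mrad) [-20.8  13.8]
```

View pics/fin.png

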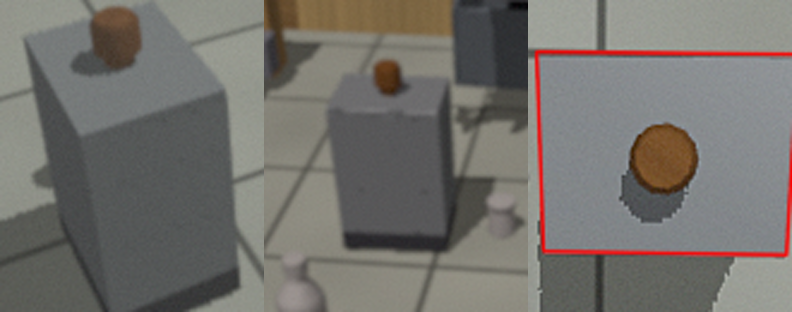

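```bash
python3 -c "
from h import *
for z in (.166,.168,.17,.172,.175): efit('w11',.619,-.2007,1.7,z,(OUT,),rng=(.005,3),draw=0)
c=camera_params('scene'); cv2.imwrite('pics/sf.png',read_camera('scene')[:,:,::-1]); np.savez('pics/sf.npz',**c)
c=camera_params('side'); cv2.imwrite('pics/df.png',read_camera('side')[:,:,::-1]); np.savez('pics/df.npz',**c)
for n in('sf','df'):
  for z in (.16,.162,.164,.166,.168,.172): efit(n,.619,-.2007,1.7,z,(OUT,),rng=(.004,3),draw=0)
"
```

```text
w11 fit [ 0.6198 -0.2003] deg 0.81 score 250 (start 208)
w11 fit [ 0.62   -0.2004] deg 0.76 score 258 (start 216)
w11 fit [ 0.62   -0.2006] deg 0.91 score 253 (start 220)
w11 fit [ 0.62   -0.2003] deg 0.60 score 237 (start 213)
w11 fit [ 0.619  -0.2004] deg 1.00 score 203 (start 193)
sf fit [ 0.615  -0.1998] deg 0.93 score 257 (start 191)
sf fit [ 0.6175 -0.2009] deg 0.99 score 259 (start 245)
sf fit [ 0.6201 -0.202 ] deg 1.37 score 260 (start 245)
sf fit [ 0.623  -0.2031] deg 1.74 score 261 (start 171)
sf fit [ 0.623  -0.2038] deg 1.96 score 222 (start 101)
sf fit [ 0.623  -0.2047] deg 1.50 score 121 (start 39)
df fit [ 0.623  -0.2032] deg 4.32 score 190 (start 153)
df fit [ 0.623  -0.2004] deg 3.22 score 196 (start 171)
df fit [ 0.6227 -0.1968] deg 2.70 score 195 (start 170)
df fit [ 0.6221 -0.1967] deg 0.62 score 186 (start 151)
df fit [ 0.619  -0.1967] deg -1.30 score 164 (start 132)
df fit [ 0.6153 -0.2047] deg 4.43 score 139 (start 117)
```

```bash
python3 -c "
from h import *
go(.62,-.2,.2,0);print(job.hand_in())"
```

```text
t 46.23 tcp [ 0.625  -0.2721  0.335 ] ang 1.8 tilt 1.39 w 51.6mm F [-0.7  0.1  0.9] j7 0.15
  turn 1.8 shift now [ 70.3  -0.  136. ] after turn [ 70.1  -2.3 136.1]
the job is handed in; nothing more can be done
None
```

The tower is back together on the steel base, in order from the bottom: bolt tray, dowel tray, washer tray and lid. I handed the job in at 46 s with the gripper open and clear of the stack, and never reached for the bystanders or the blue look-alike.

- **Alignment:** After each tray was released, the wrist camera put it within about 1 mm of the base centre and about 1° of its angle. Trays and lid all touched down at their expected seating heights.
- **Final check:** The last pictures show four straight, flush sides with no gap under the lid.
- **Where the checks disagreed:**
  - The wrist camera's best fit put the lid top at about 168 mm, against 164 mm expected. It also read a few millimetres high on the dowel and washer trays.
  - The scene camera agrees with 164 mm. The side camera's best fit was 162–164 mm, but its position and angle readings were too loose to add much.
  - I took the lid as fully seated.
- **Tool tilt:** The tool drifted 1–2° off vertical during the moves. The trays and lid still looked flat after release.

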